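# Hold the frit mill's bayonet lid at half-way

## Robot

A 6-joint arm with a two-finger parallel gripper is mounted at the origin on the work surface; the furniture and walls round the work are solid. World frame = base frame: x ahead of the robot, y to its left, z up, the work surface at z = 0. Lengths are in m, angles in rad, forces in N, time in s.
With the tool pointing down it reaches from about 0.35 to 0.975 m from the base axis. Payload 4.9 kg.
Tool frame: the origin (TCP) lies on the centre line of the jaws, within the pads' length; the fingertips stand 25 mm ahead of it and the grasp point (between the pads) lies 6 mm ahead of it; z points along the fingers, y is the line along which they close (so a half turn about z gives the same grasp; the last joint's range is limited). The gripper opens to 85 mm and grips with 20 to 120 N. Pads are 22 mm wide; open, the fingers measure 114 mm over their backs; the gripper's body (76 mm by 85 mm) begins 54 mm behind the grasp point. The pads swing forward as they close: fully open they stand 13 mm farther back than shut.
Start: joints at [1.173, 0.053, 1.613, -0, 1.476, -0.119], TCP at [0.172, 0.601, 0.256] pointing down, gripper open.
Joint ranges: [-3.01, 3.01], [-1.01, 2.22], [0.06, 2.58], [-1.02, 4.17], [0.09, 2.62], [-3.14, 3.14]. Speed limits (rad/s): [2.57, 2.57, 3.14, 3.14, 3.14, 3.14].

## Interface

Orientations are given as a unit quaternion [w, x, y, z].
In Python, from plant import state, grab_frame, get_calibration, job gives the robot as it stands. The module is installed in compiled form; this text tells all that it offers.
- The arm moves only by the tool move_arm, never from a script. Its argument "targets" is a list that holds one entry, the list of rows, each a list of 5 numbers: the opening in per cent of the stroke, from 0 (shut) to 100 (fully open), then the shift along the tool's x, y, z as a fraction of full scale, then the turn about the tool's z as a fraction of full scale. A call has 1 to 5 rows; each row shifts and turns the commanded pose from where the row before left it, along the tool's axes as they then stand; what a row does not reach is not made up. Full scale, the value 1, is 0.6 m for a shift and 6 degrees for a turn. A row lasts 1/12 s, in which the tool goes at most 41.7 mm and 7.16 degrees, less where a joint would pass 70% of its speed; a pose out of reach is approached as far as the arm can. A call with a number of a shift or a turn outside -1 to 1 is refused whole. A call with a gripper value outside its range is refused whole. The fingers move at their own pace and stop on an object; the grip force is fixed at half the most. Time passes only in rows, so rows that do not move let the fingers close. It gives the time, the measured TCP pose, the force, the opening and the grip force at its end, in the units of the state.
- state(): the state, without advancing time (a new reading comes with each control period).
- grab_frame(name): name is "side" or "top"; returns the picture (420x560x3 uint8, red, green, blue); there is no depth.
- get_calibration(name): a dict with "vertical_fov" (degrees; the focal length in pixels is half the picture's height over the tangent of half this angle, whatever the lens; pixels are square), "cx", "cy" (the principal point, pixels), "R" (3x3) and "t" (3): a world point X has camera coordinates R X + t. Camera axes: x right, y down, z forward; pixel columns grow to the right and rows downward; lengths in m; the calibration is good to about 2 mm. A picture is of the moment at which its call begins. get_calibration takes no time and is no camera call.
- job.job_done(): hands the job in; it is judged then, once.
The state is a dict: "time": time; "joint_pos": joint angles; "joint_vel": joint speeds; "joint_efforts": joint torques, N m; "tool_pos": TCP position; "tool_rot": TCP orientation; "contact_force": force on the tool from outside, world axes, zero at the start; "ft_torque": the same for the moment, N m; "gripper_width": opening from 0.0 (shut) to 1.0 (fully open); "grasp_force": force on a finger pad.
Only numpy, scipy, OpenCV 4.12 (cv2) and the standard library are available. Lean on these libraries where they do the work, as an engineer would, in place of code of your own. Each camera call takes 0.05 s, during which the arm holds its last target. There are 200 camera calls.

## Task

The mill's lid interlock is to be checked half-way along its travel, but a rod rest has been left across the mill's mouth: lift it off and lay it flat on the open bench clear of the mill. Then take the bayonet lid by its bar, lower it so that both lugs pass the notches and the lid sits down on the rim, and turn it clockwise (seen from above) against the spring to the half-way rib, an eighth of a turn, never going on to the lock click. Finish while still gripping the lid at the half-way rib (it springs back if let go), and leave the other things on the bench where they are.

Things in the scene. Friction and masses are not known exactly. Their poses are not given: they have to be found in the camera images.
- mill: frit mill, bolted down: dark round base 116 mm in diameter, upright aluminium pot 84 mm in diameter, flat rim 85 mm up. Origin at the centre of its underside, z up, notches of the mouth along its +x and -x. Half-turn symmetric, but for a grey switch box at its +y side, 56 mm high, to 66 mm from the axis.
- mill_mouth (a point): centre of the mouth, at rim height, axes as the mill's: a 50 mm round hole with two opposite notches 17 mm wide, along +x and -x, reaching 34 mm from the axis; between them ledges 5 mm thick, under which the lugs turn. The inside is 68 mm wide, its floor 37 mm below the rim
- mill_half (a point): half-way rib on the outside of the pot, under the rim, 46 mm from the axis and 45 degrees clockwise from the +x notch; the same again opposite. Below each notch is one rib (entry), 90 degrees clockwise from it a pair of ribs (lock). Anticlockwise from the entry is blocked
- lid: bayonet lid, upright on the bench, 64 mm tall, 0.25 kg. Origin under the centre of its plug, z up. Steel plug 44 mm in diameter, 22 mm high, two lugs along its +x and -x; aluminium disc 72 mm in diameter, 22 to 30 mm up. Half-turn symmetric, goes in either way round. Fully seated, its origin is 63 mm above the bench; with lugs on top of the ledges about 78 mm. Play once in: 2 mm up, 3 mm sideways
- lid_grip (a point): middle of the black grip bar on top of the lid, 53 mm above the lid's origin; the bar is 52 mm long along the lid's x, 14 mm thick along y, from 30 to 64 mm above the origin
- lid_lug (a point): outer end of the lug on the lid's +x side, 31 mm from the axis; each lug is 11 mm wide, from 10 to 15 mm above the lid's origin, with a 3 mm bump below. A small pointer nose on the disc above each lug reaches 40 mm from the axis
- interlock (a joint): turning of the sprung carrier in the mill that the lugs push, rad, clockwise positive, 0 at rest; met after about 0.15 rad of turning, it reads about 0.65 with the lid at the half-way rib. It resists with 0.05 N m at first, 0.1 N m half-way, and turns the lid back if let go. Lock click: from 1.1 on (lid turned about 70 degrees)
- rod_rest: rod rest, a flat pale brick 50 x 120 x 23 mm with a dark band, lying across the mill's mouth at the start. Origin at the centre of its underside, long axis its y; take it across its 50 mm width
- frit_jar_2: bystander: small jar 48 mm in diameter, 74 mm tall, white cap; origin at the centre of its underside
- frit_jar_3: bystander: small jar 52 mm in diameter, 62 mm tall; origin at the centre of its underside
- mug: bystander: white mug 82 mm in diameter, 91 mm tall, 114 mm over its handle; origin at the centre of its underside
- tape_roll: bystander: small roll of dark tape, 53 mm in diameter, 19 mm high; origin at the centre of its underside
Mind the look-alikes: they are no part of the job. What is shaped like the lid but purple is not meant.

How it is judged:
On the way, in this order (a step that is already met when the one before it is completed fails the run):
1. the rod rest lies flat on the bench, let go, clear of the mill (height (world z) of rod_rest below 0.03 m and (angle between rod_rest's own z axis and vertical below 0.15 rad or angle between rod_rest's own z axis and vertical above 2.99 rad) and horizontal distance between rod_rest and mill above 0.085 m and contact force between rod_rest and the fingers below 0.1 N and contact force between rod_rest and mill below 0.1 N), for 0.2 s.
2. the lid sits on the rim with its lugs through the notches, not yet turned (z of lid in the frame of mill between 0.058 and 0.067 m and horizontal distance between lid and mill below 0.006 m and angle between lid's own z axis and vertical below 0.1 rad and angle between the x axis of lid and the x axis of mill, either way round below 0.3 rad), for 0.1 s.
At the end, for the whole second after the job is handed in: Lid seated in the mouth (origin 58-67 mm up, within 6 mm of the axis, upright within 0.1 rad), turned 33-57 degrees clockwise, carrier past 0.3 rad, still, gripped with over 2 N; rod rest flat, still and let go on the bench, over 85 mm from the mill's axis, not touching the mill (all of step 1 and z of lid in the frame of mill between 0.058 and 0.067 m and horizontal distance between lid and mill below 0.006 m and angle between lid's own z axis and vertical below 0.1 rad and angle between the x axis of lid and the x axis of mill, either way round between 0.58 and 1 rad and value of joint interlock above 0.3 rad and contact force between the fingers and lid above 2 N and angular speed of lid below 0.5 rad/s and linear speed of rod_rest below 0.05 m/s); the arm keeps its last pose, push and grip.
It fails at once if the lid is turned on to the lock click (carrier past 1.1 rad) (value of joint interlock above 1.1 rad).
It fails at once if a bystander is moved more than 30 mm (distance of any of frit_jar_2, frit_jar_3, mug, tape_roll from where it was at the start of the episode above 0.03 m).
It also fails if it takes over 61 s, if anything falls off the work surface, if the arm or the gripper's body presses on something with over 40 N, if the wrist force passes 120 N, or if a joint passes its speed limit or range.

## Working session

There is one attempt and no reset: what is moved stays moved. The work goes in short steps, Python scripts to look and compute and a tool call to move; the robot and the scene stay as the last step left them, time stands still between calls to the robot, and variables do not carry over. Pictures are saved under pics/ and viewed, at most 10 in all, crops included, and the job is handed in when it is done.

Besides the shell and the picture viewer there is one more tool, called after "Call:" by a JSON object that holds its "op" and its "data", one argument or row to a line. move_arm: Moves the arm, as the interface text tells. Shift numbers are shares of 0.6 m and turn numbers shares of 6 degrees, none past 1 either way. Its arguments: {"type":"object","properties":{"targets":{"type":"array"}},"required":["targets"]}

```bash
mkdir -p pics
cat > h.py <<'E'
import numpy as np, cv2
from plant import state, grab_frame, get_calibration, job
def K(n):
    c=get_calibration(n); f=210/np.tan(np.radians(c["vertical_fov"])/2)
    return f,c["cx"],c["cy"],np.array(c["R"]),np.array(c["t"])
def ray(n,u,v):
    f,cx,cy,R,t=K(n); d=R.T@np.array([(u-cx)/f,(v-cy)/f,1]); return -R.T@t,d
def onz(n,u,v,z):
    o,d=ray(n,u,v); return o+d*(z-o[2])/d[2]
def px(n,X):
    f,cx,cy,R,t=K(n); c=R@np.array(X)+t; return np.array([cx+f*c[0]/c[2],cy+f*c[1]/c[2]])
def save(n,name,box=None,s=1):
    g=grab_frame(n)[:,:,::-1]
    np.save('pics/'+name+'.npy',g)
    if box: g=g[box[1]:box[3],box[0]:box[2]]
    cv2.imwrite('pics/'+name+'.png',cv2.resize(g,None,fx=s,fy=s,interpolation=cv2.INTER_CUBIC));
E
python3 - <<'E'
from h import *
save('top','t0');save('side','s0')
for n in('top','side'):
    c=get_calibration(n);print(n,c, 'pos',ray(n,280,210))
print(state())
E
```

```text
top {'vertical_fov': 56.32179486715614, 'cx': 279.9274459458778, 'cy': 206.62296221560564, 'R': array([[-0.01621741, -0.99984486, -0.00687445],
       [-0.97708912,  0.01730679, -0.21212572],
       [ 0.21221178,  0.00327682, -0.97721821]]), 't': array([-0.00588283,  0.3306527 ,  1.07902675])} pos (array([ 0.09399957, -0.01514024,  1.12454408]), array([ 0.20379751,  0.00324089, -0.97904556]))
side {'vertical_fov': 43.698061783621675, 'cx': 280.5179831048447, 'cy': 216.82562618402866, 'R': array([[ 0.99630581, -0.08452444,  0.01517747],
       [-0.03858629, -0.59850811, -0.80018694],
       [ 0.07671919,  0.79664525, -0.59955859]]), 't': array([-0.31842301,  0.06100787,  1.53895737])} pos (array([ 0.2015332 , -1.2164039 ,  0.97634567]), array([ 0.07623671,  0.80452893, -0.58914514]))
{'time': 0.1, 'joint_pos': array([ 1.17299881e+00,  5.32864586e-02,  1.61414640e+00, -1.03508483e-05,
        1.47601074e+00, -1.19013524e-01]), 'joint_vel': array([ 0.00030407, -0.00036406, -0.00165291,  0.00176591,  0.00089366,
        0.00060128]), 'joint_efforts': array([-9.84335088e-05, -3.94903028e+01, -3.71363497e+01, -1.49230427e-04,
        3.85073581e-03,  1.21732231e-05]), 'tool_pos': array([0.17180058, 0.60038693, 0.25519479]), 'tool_rot': array([-2.31513852e-04,  1.38940486e-01,  9.90300300e-01, -8.96061720e-04]), 'contact_force': array([ 0.40553969, -0.26110705,  0.23162769]), 'ft_torque': array([ 0.02202214, -0.00848079, -0.02627115]), 'grasp_force': 0.0, 'gripper_width': 0.997313035272885}
```

View pics/t0.png

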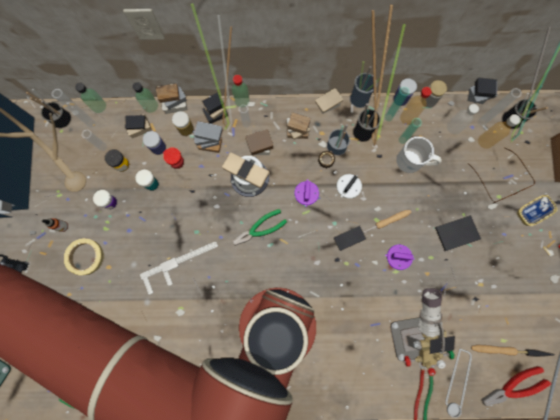

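View pics/s0.png

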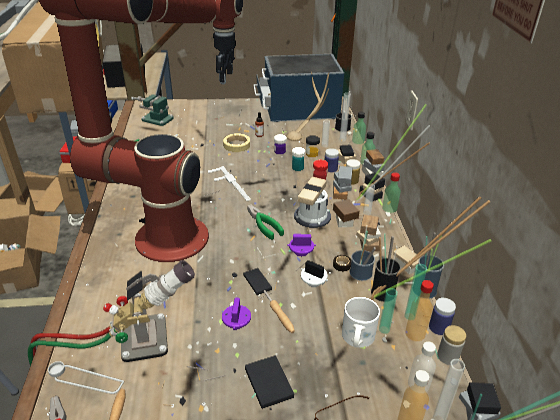

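Lid candidates in the top view are the aluminium and black one at (349,186), a purple one at (307,193) and a purple one at (400,257). Only the first has an aluminium disc and black bar, so it's the one meant. The rod rest lies on the mill at (246,170). I'll confirm in an enlarged crop.

Run:
```python
import numpy as np,cv2
g=np.load('pics/t0.npy')[140:220,215:375]; s=np.load('pics/s0.npy')[165:305,270:350]
a=cv2.resize(g,None,fx=5,fy=5,interpolation=cv2.INTER_CUBIC)
cv2.imwrite('pics/c1.png',a)
cv2.imwrite('pics/c2.png',cv2.resize(np.load('pics/s0.npy')[160:300,270:370],None,fx=4,fy=4,interpolation=cv2.INTER_CUBIC))
```

```text
(no output)
```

View pics/c1.png

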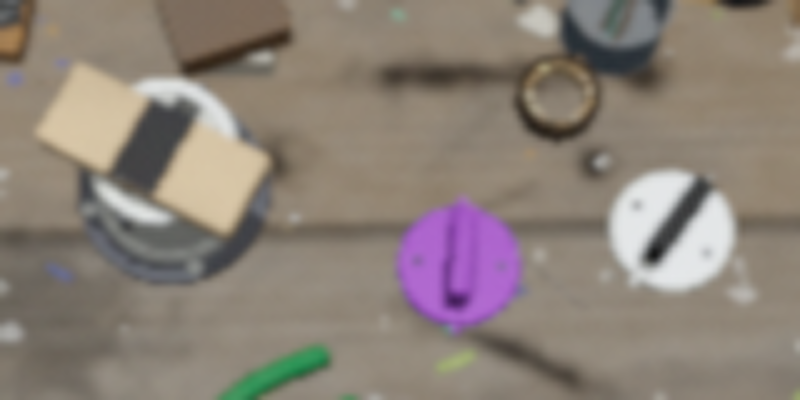

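View pics/c2.png

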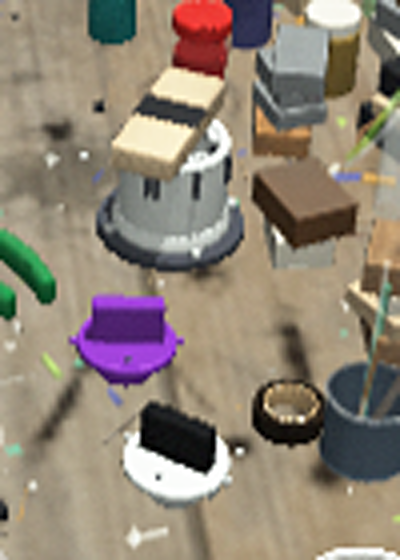

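The crop confirms it: white/aluminium disc with a black bar at (349,186), and the pale brick with a dark band on the mill at (246,170). Now measuring.

Run:
```python
from h import *
def big(m,c):
    cs=cv2.findContours(m.astype(np.uint8),cv2.RETR_EXTERNAL,cv2.CHAIN_APPROX_NONE)[0]
    cs=[k for k in cs if cv2.pointPolygonTest(k,c,True)>-12]; return max(cs,key=cv2.contourArea)
g=np.load('pics/t0.npy'); hsv=cv2.cvtColor(g,cv2.COLOR_BGR2HSV).astype(int); H,S,V=hsv[...,0],hsv[...,1],hsv[...,2]
for p in [(233,164),(257,176),(345,180),(349,186),(248,182)]: print(p,hsv[p[1],p[0]])
def poly(pts,z): return np.array([onz('top',u,v,z)[:2] for u,v in pts],np.float32)
def rect(pts,z):
    w=poly(pts,z)*1000; r=cv2.minAreaRect(w); b=cv2.boxPoints(r); e=[b[1]-b[0],b[2]-b[1]]; L=max(e,key=np.linalg.norm)
    print('rect c',np.mean(b,0).round(1),'size',np.round(r[1],1),'long axis deg',np.degrees(np.arctan2(L[1],L[0])).round(1)%180)
m=(H>10)&(H<25)&(S>60)&(V>150); m[:,:215]=0;m[:,275:]=0;m[:155]=0;m[190:]=0
band=m.copy(); pts=np.argwhere(m)[:,::-1]; n,l,st,ce=cv2.connectedComponentsWithStats(m.astype(np.uint8)); print(st[1:][st[1:,4]>20],ce[1:][st[1:,4]>20])
keep=[i for i in range(1,n) if st[i,4]>60]; pts=np.argwhere(np.isin(l,keep))[:,::-1]; print('rod'); rect(pts,.108)
m=(V<70); m[:, :338]=0;m[:,362:]=0;m[:174]=0;m[198:]=0
k=big(m,(350,185))[:,0]; print('bar',len(k)); rect(np.argwhere(m)[:,::-1],.064)
d=(S<40)&(V>150); d[:, :330]=0;d[:,370:]=0;d[:168]=0;d[205:]=0
k=big(d,(349,186))[:,0]; w=poly(cv2.convexHull(k)[:,0],.030)*1000; print('disc',cv2.minEnclosingCircle(w),cv2.fitEllipse(w))
print('corners rod by eye',[onz('top',215+a/5,140+b/5,.108).round(4) for a,b in [(80,62),(37,132),(232,237),(272,160)]])
for nm,u,v,z in [('purple1',307,193,.03),('purple2',400,257,.03),('plier',285,215,0),('pad',350,238,.01),('redjar',173,158,.06),('brown',260,142,.03),('free',310,250,0)]: print(nm,onz('top',u,v,z).round(3))
# mill base
print('mill base by eye', [onz('top',215+a/5,140+b/5,z).round(4) for a,b,z in [(80,190,.0),(270,190,.0),(170,283,.0)]])
```

```text
(233, 164) [ 19  57 214]
(257, 176) [ 19  57 216]
(345, 180) [100   3 231]
(349, 186) [105   8  65]
(248, 182) [ 25  10 153]
[[222 167  15   7  21]
 [246 171  23  16  40]] [[228.71428571 170.28571429]
 [258.75       179.8       ]]
rodTraceback (most recent call last):
  File "<stdin>", line 13, in <module>
  File "<stdin>", line 9, in rect
cv2.error: OpenCV(4.12.0) /io/opencv/modules/imgproc/src/convhull.cpp:143: error: (-215:Assertion failed) total >= 0 && (depth == CV_32F || depth == CV_32S) in function 'convexHull'
```

```bash
cat > m.py <<'E'
from h import *
def poly(pts,z,n='top'): return np.array([onz(n,u,v,z)[:2] for u,v in pts],np.float32)*1000
def rect(pts,z,n='top'):
    r=cv2.minAreaRect(poly(pts,z,n)); b=cv2.boxPoints(r); L=max([b[1]-b[0],b[2]-b[1]],key=np.linalg.norm)
    print('rect c',np.mean(b,0).round(1),'size',np.round(r[1],1),'long axis deg',np.degrees(np.arctan2(L[1],L[0])).round(1)%180)
def mask(g,box,f):
    H,S,V=[g2.astype(int) for g2 in cv2.split(cv2.cvtColor(g,cv2.COLOR_BGR2HSV))]; m=f(H,S,V); o=np.zeros_like(m); a,b,c,d=box; o[b:d,a:c]=m[b:d,a:c]; return o
def pts(m,mn=20):
    n,l,st,_=cv2.connectedComponentsWithStats(m.astype(np.uint8)); return np.argwhere(np.isin(l,[i for i in range(1,n) if st[i,4]>=mn]))[:,::-1]
E
python3 - <<'E'
from m import *
g=np.load('pics/t0.npy')
p=pts(mask(g,(215,145,275,192),lambda H,S,V:(H>10)&(H<27)&(S>45)&(V>175)),50);print('rod');rect(p,.108)
p=pts(mask(g,(338,174,362,198),lambda H,S,V:V<90));print('bar');rect(p,.064)
p=pts(mask(g,(330,168,370,205),lambda H,S,V:(S<40)&(V>170)),100);w=poly(cv2.convexHull(p.astype(np.int32))[:,0],.03);print('disc',cv2.minEnclosingCircle(w),cv2.fitEllipse(w))
E=lambda a,b,z:onz('top',215+a/5,140+b/5,z).round(4)
print('corners',[E(a,b,.108) for a,b in [(80,62),(37,132),(232,237),(272,160)]])
for nm,u,v,z in [('purple1',307,193,.03),('purple2',400,257,.03),('plier',285,215,0),('pad',350,238,.01),('redjar',173,158,.06),('brown',260,142,.03),('free',310,250,0)]: print(nm,onz('top',u,v,z).round(3))
print('mill base',[E(a,b,.0) for a,b in [(80,190),(270,190),(170,283)]])
E
```

```text
rod
rect c [421.3  82.3] size [119.4  47.5] long axis deg 61.5
bar
rect c [ 386. -209.] size [ 7.1 54.2] long axis deg 143.1
disc ((388.7688903808594, -211.16445922851562), 37.64388656616211) ((390.1282043457031, -211.33514404296875), (71.65074157714844, 73.05790710449219), 43.81913757324219)
corners [array([0.4689, 0.1197, 0.108 ]), array([0.4292, 0.1426, 0.108 ]), array([0.3684, 0.0371, 0.108 ]), array([0.411 , 0.0152, 0.108 ])]
purple1 [ 0.37 -0.09  0.03]
purple2 [ 0.183 -0.342  0.03 ]
plier [ 0.313 -0.026  0.   ]
pad [ 0.241 -0.21   0.01 ]
redjar [0.473 0.292 0.06 ]
brown [0.529 0.044 0.03 ]
free [ 0.21  -0.095  0.   ]
mill base [array([0.4282, 0.1332, 0.    ]), array([0.4261, 0.0198, 0.    ]), array([0.3701, 0.0794, 0.    ])]
```

Call:
{"op": "move_arm", "data": {
  "targets": [
    [[100,-0.0424,-0.0478,0,0],[100,-0.0424,-0.0478,0,0],[100,-0.0424,-0.0478,0,0],[100,-0.0424,-0.0478,0,0],[100,-0.0424,-0.0478,0,0]]
  ]
}}

```text
time: 0.52
tool_pos: [0.2549, 0.4262, 0.2556]
tool_rot: [-0.0, 0.139, 0.99, -0.0]
contact_force: [0.7, 0.2, 0.6]
gripper_width: 1.003
grasp_force: 0.0
```

Call:
{"op": "move_arm", "data": {
  "targets": [
    [[100,-0.0424,-0.0478,0,0],[100,-0.0424,-0.0478,0,0],[100,-0.0424,-0.0478,0,0],[100,-0.0424,-0.0478,0,0],[100,-0.0424,-0.0478,0,0]]
  ]
}}

```text
time: 0.93
tool_pos: [0.3377, 0.2533, 0.2559]
tool_rot: [-0.0, 0.139, 0.99, -0.0]
contact_force: [1.1, 0.5, -0.3]
gripper_width: 0.998
grasp_force: 0.0
```

Call:
{"op": "move_arm", "data": {
  "targets": [
    [[100,-0.0424,-0.0478,0,0],[100,-0.0424,-0.0478,0,0],[100,-0.0424,-0.0478,0,0],[100,-0.0424,-0.0478,0,0],[100,-0.0424,-0.0478,0,0]]
  ]
}}

```text
time: 1.35
tool_pos: [0.4206, 0.0804, 0.256]
tool_rot: [0.0, 0.139, 0.99, 0.0]
contact_force: [0.8, -1.1, 0.0]
gripper_width: 1.001
grasp_force: 0.0
```

Call:
{"op": "move_arm", "data": {
  "targets": [
    [[100,0,0,0,1],[100,0,0,0,1],[100,0,0,0,1],[100,0,0,0,1],[100,0,0,0,1]]
  ]
}}

```text
time: 1.77
tool_pos: [0.4202, 0.082, 0.2558]
tool_rot: [-0.0, 0.393, 0.919, -0.0]
contact_force: [-0.5, -0.0, 0.4]
gripper_width: 0.996
grasp_force: 0.0
```

Call:
{"op": "move_arm", "data": {
  "targets": [
    [[100,0,0,0,1],[100,0,0,0,1],[100,0,0,0,1],[100,0,0,0,1],[100,0,0,0,1]]
  ]
}}

```text
time: 2.18
tool_pos: [0.4202, 0.0822, 0.2557]
tool_rot: [-0.0, 0.618, 0.787, -0.0]
contact_force: [1.0, 0.7, 0.3]
gripper_width: 1.004
grasp_force: 0.0
```

Call:
{"op": "move_arm", "data": {
  "targets": [
    [[100,0,0,0,1],[100,0,0,0,1],[100,0,0,0,1],[100,0,0,0,1],[100,0,0,0,1]]
  ]
}}

```text
time: 2.6
tool_pos: [0.4202, 0.0822, 0.2557]
tool_rot: [-0.0, 0.8, 0.6, -0.0]
contact_force: [-0.3, 0.5, -0.7]
gripper_width: 1.002
grasp_force: 0.0
```

Call:
{"op": "move_arm", "data": {
  "targets": [
    [[100,0,0,0,1],[100,0,0,0,1],[100,0,0,0,0.1],[100,0,0,0,0],[100,0,0,0,0]]
  ]
}}

```text
time: 3.02
tool_pos: [0.4203, 0.0822, 0.256]
tool_rot: [-0.0, 0.859, 0.512, -0.0]
contact_force: [0.6, 0.6, -0.3]
gripper_width: 1.005
grasp_force: 0.0
```

```bash
cat > go.py <<'E'
import sys; from h import *
from scipy.spatial.transform import Rotation as Ro
# go.py x y z psi(deg of tool y): needed shift in tool axes (full-scale units) and turn
s=state(); q=s['tool_rot']; R=Ro.from_quat([q[1],q[2],q[3],q[0]]).as_matrix(); p=s['tool_pos']
psi=np.degrees(np.arctan2(R[1,1],R[0,1]))
print('t',round(s['time'],2),'p',p.round(4),'psi',psi.round(2),'tilt',np.degrees(np.arccos(-R[2,2])).round(2),'q',s['joint_pos'].round(2),'F',s['contact_force'].round(1),'T',s['ft_torque'].round(2),'w',round(s['gripper_width'],3),'g',round(s['grasp_force'],1))
if len(sys.argv)>1:
    x=np.array([float(a) for a in sys.argv[1:4]]); d=x-p; print('total shift units',(R.T@d/.6).round(4),'mm',np.linalg.norm(d)*1000)
    if len(sys.argv)>4: e=(float(sys.argv[4])-psi+90)%180-90; print('turn units',-e/6)
E
python3 go.py .4205 .081 .14 -28.5
```

```text
t 3.02 p [0.4203 0.0822 0.256 ] psi -28.45 tilt 0.03 q [ 0.02 -0.45  2.05 -0.    1.55  0.52] F [ 0.6  0.6 -0.3] T [0.04 0.03 0.03] w 1.005 g 0.0
total shift units [-0.0016  0.0014  0.1934] mm 116.02801243342805
turn units 0.007966110030755166
```

Call:
{"op": "move_arm", "data": {
  "targets": [
    [[100,0,0,0.05,0],[100,0,0,0.05,0],[100,0,0,0.05,0],[100,0,0,0.05,0],[100,0,0,0.02,0]]
  ]
}}

```text
time: 3.43
tool_pos: [0.4177, 0.0822, 0.1197]
tool_rot: [-0.002, 0.859, 0.511, -0.003]
contact_force: [-0.1, -0.2, -0.8]
gripper_width: 0.996
grasp_force: 0.0
```

Call:
{"op": "move_arm", "data": {
  "targets": [
    [[100,0,0,0.018,0],[100,0,0,0,0],[0,0,0,0,0],[0,0,0,0,0],[0,0,0,0,0]]
  ]
}}

```text
time: 3.85
tool_pos: [0.4217, 0.0823, 0.1152]
tool_rot: [0.001, 0.86, 0.511, 0.001]
contact_force: [-0.2, -0.1, 1.0]
gripper_width: 0.604
grasp_force: 0.0
```

Call:
{"op": "move_arm", "data": {
  "targets": [
    [[0,0,0,0,0],[0,0,0,0,0],[0,0,0,0,0],[0,0,0,0,0],[0,0,0,0,0]]
  ]
}}

```text
time: 4.27
tool_pos: [0.4221, 0.0823, 0.1157]
tool_rot: [0.001, 0.86, 0.511, 0.002]
contact_force: [0.9, -0.5, 7.4]
gripper_width: 0.562
grasp_force: 64.7
```

```bash
python3 go.py; python3 -c "
from h import *
save('side','s1',(230,110,430,260),4)"
```

```text
t 4.27 p [0.4221 0.0823 0.1157] psi -28.56 tilt 0.23 q [ 0.02 -0.31  2.19  0.    1.26  0.52] F [ 0.9 -0.5  7.4] T [0.03 0.03 0.03] w 0.562 g 64.7
```

View pics/s1.png

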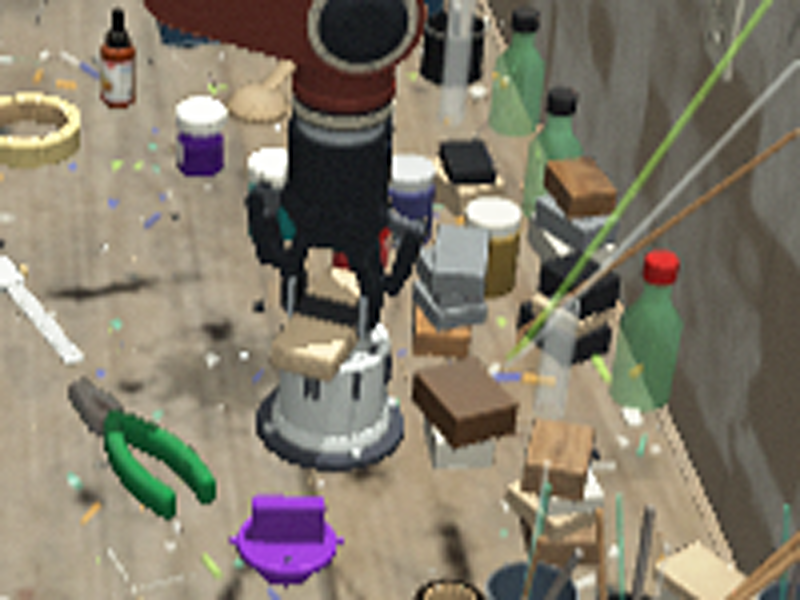

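The rod rest is held between the pads (opening 0.562, about 48 mm). Lift and carry it to free bench at (0.325, 0.175).

Call:
{"op": "move_arm", "data": {
  "targets": [
    [[0,0,0,-0.03,0],[0,0,0,-0.05,0],[0,0,0,-0.03,0],[0,0.0147,-0.054,0,0],[0,0.0147,-0.054,0,0]]
  ]
}}

```text
time: 4.73
tool_pos: [0.3728, 0.1287, 0.1815]
tool_rot: [0.001, 0.861, 0.509, 0.002]
contact_force: [-0.8, 1.8, -2.9]
gripper_width: 0.567
grasp_force: 63.9
```

Call:
{"op": "move_arm", "data": {
  "targets": [
    [[0,0.0147,-0.054,0,0],[0,0.0147,-0.054,0,0],[0,0,0,0,0],[0,0,0,0.05,0],[0,0,0,0.05,0]]
  ]
}}

```text
time: 5.15
tool_pos: [0.325, 0.1761, 0.121]
tool_rot: [0.001, 0.859, 0.512, 0.003]
contact_force: [0.3, 0.5, -1.0]
gripper_width: 0.567
grasp_force: 64.0
```

Call:
{"op": "move_arm", "data": {
  "targets": [
    [[0,0,0,0.05,0],[0,0,0,0.05,0],[0,0,0,0,0],[0,0,0,0,0],[0,0,0,0,0]]
  ]
}}

```text
time: 5.57
tool_pos: [0.3246, 0.1754, 0.061]
tool_rot: [0.0, 0.86, 0.511, 0.001]
contact_force: [0.2, -0.2, -1.1]
gripper_width: 0.567
grasp_force: 63.8
```

```bash
python3 go.py .325 .175 .032 -28.5
```

```text
t 5.57 p [0.3246 0.1754 0.061 ] psi -28.58 tilt 0.1 q [ 0.29 -0.41  2.36 -0.    1.19  0.79] F [ 0.2 -0.2 -1.1] T [-0.01  0.03 -0.01] w 0.567 g 63.8
total shift units [-0.0003  0.0009  0.0483] mm 28.99621202455741
turn units -0.013679729164806531
```

Call:
{"op": "move_arm", "data": {
  "targets": [
    [[0,0,0,0.03,0],[0,0,0,0.01,0],[0,0,0,0.005,0],[0,0,0,0.004,0],[0,0,0,0,0]]
  ]
}}

```text
time: 5.98
tool_pos: [0.3242, 0.1754, 0.0309]
tool_rot: [0.0, 0.86, 0.511, 0.001]
contact_force: [-0.1, 0.6, -2.1]
gripper_width: 0.565
grasp_force: 63.9
```

```bash
python3 go.py
```

```text
t 5.98 p [0.3242 0.1754 0.0309] psi -28.57 tilt 0.08 q [ 0.29 -0.35  2.37 -0.    1.12  0.79] F [-0.1  0.6 -2.1] T [-0.02 -0.03  0.01] w 0.565 g 63.9
```

Call:
{"op": "move_arm", "data": {
  "targets": [
    [[0,0,0,0.003,0],[0,0,0,0,0],[0,0,0,0,0]]
  ]
}}

```text
time: 6.23
tool_pos: [0.3244, 0.1755, 0.0307]
tool_rot: [0.0, 0.86, 0.511, -0.0]
contact_force: [-8.3, -2.2, 13.7]
gripper_width: 0.57
grasp_force: 65.7
```

Call:
{"op": "move_arm", "data": {
  "targets": [
    [[0,0,0,0.003,0],[0,0,0,0,0],[0,0,0,0,0]]
  ]
}}

```text
time: 6.48
tool_pos: [0.3245, 0.1755, 0.0307]
tool_rot: [0.0, 0.86, 0.511, -0.001]
contact_force: [-16.8, -5.5, 29.7]
gripper_width: 0.568
grasp_force: 67.6
```

Call:
{"op": "move_arm", "data": {
  "targets": [
    [[100,0,0,0,0],[100,0,0,0,0],[100,0,0,0,0],[100,0,0,0,0],[100,0,0,0,0]]
  ]
}}

```text
time: 6.9
tool_pos: [0.3235, 0.1752, 0.0265]
tool_rot: [0.0, 0.86, 0.511, -0.0]
contact_force: [0.1, 0.0, -0.4]
gripper_width: 1.003
grasp_force: 0.0
```

Call:
{"op": "move_arm", "data": {
  "targets": [
    [[100,0,0,-0.04,0],[100,0,0,-0.06,0],[100,0,0,-0.06,0],[100,0,0,-0.06,0],[100,0,0,-0.06,0]]
  ]
}}

```text
time: 7.32
tool_pos: [0.323, 0.1751, 0.1959]
tool_rot: [-0.0, 0.86, 0.511, -0.0]
contact_force: [0.8, 0.7, 0.2]
gripper_width: 1.0
grasp_force: 0.0
```

```bash
python3 go.py .389 -.211 .2 53
```

```text
t 7.32 p [0.323  0.1751 0.1959] psi -28.57 tilt 0.02 q [ 0.29 -0.6   2.24 -0.    1.5   0.79] F [0.8 0.7 0.2] T [-0.07 -0.07  0.01] w 1.0 g 0.0
total shift units [-0.5125  0.4043 -0.0068] mm 391.6811201031519
turn units -13.595352661537959
```

Call:
{"op": "move_arm", "data": {
  "targets": [
    [[100,-0.0512,0.0404,0,0],[100,-0.0512,0.0404,0,0],[100,-0.0512,0.0404,0,0],[100,-0.0512,0.0404,0,0],[100,-0.0512,0.0404,0,0]]
  ]
}}

```text
time: 7.73
tool_pos: [0.3563, -0.0193, 0.1946]
tool_rot: [0.0, 0.86, 0.511, 0.0]
contact_force: [1.2, 0.6, 0.6]
gripper_width: 0.999
grasp_force: 0.0
```

Call:
{"op": "move_arm", "data": {
  "targets": [
    [[100,-0.0512,0.0404,0,0],[100,-0.0512,0.0404,0,0],[100,-0.0512,0.0404,0,0],[100,-0.0512,0.0404,0,0],[100,-0.0512,0.0404,0,0]]
  ]
}}

```text
time: 8.15
tool_pos: [0.3892, -0.2127, 0.1942]
tool_rot: [-0.0, 0.86, 0.51, 0.0]
contact_force: [1.0, 1.2, 0.2]
gripper_width: 1.001
grasp_force: 0.0
```

Call:
{"op": "move_arm", "data": {
  "targets": [
    [[60,0,0,0,-1],[60,0,0,0,-1],[60,0,0,0,-1],[60,0,0,0,-1],[60,0,0,0,-1]]
  ]
}}

```text
time: 8.57
tool_pos: [0.3892, -0.2106, 0.194]
tool_rot: [-0.001, 0.697, 0.717, -0.0]
contact_force: [0.3, -0.6, 0.0]
gripper_width: 0.603
grasp_force: 0.0
```

Call:
{"op": "move_arm", "data": {
  "targets": [
    [[60,0,0,0,-1],[60,0,0,0,-1],[60,0,0,0,-1],[60,0,0,0,-1],[60,0,0,0,-1]]
  ]
}}

```text
time: 8.98
tool_pos: [0.3893, -0.2104, 0.1941]
tool_rot: [-0.0, 0.487, 0.873, 0.0]
contact_force: [0.5, -1.0, 0.5]
gripper_width: 0.599
grasp_force: 0.0
```

Call:
{"op": "move_arm", "data": {
  "targets": [
    [[60,0,0,0,-1],[60,0,0,0,-1],[60,0,0,0,-1],[60,0,0,0,-0.6],[60,0,0,0,0]]
  ]
}}

```text
time: 9.4
tool_pos: [0.3893, -0.2104, 0.1941]
tool_rot: [-0.0, 0.317, 0.949, 0.0]
contact_force: [0.1, 0.2, 0.6]
gripper_width: 0.601
grasp_force: 0.0
```

```bash
python3 go.py .389 -.211 .2 53; python3 -c "
from h import *
save('top','t2');g=np.load('pics/t2.npy')
a=cv2.resize(g[140:240,190:380],None,fx=4,fy=4,interpolation=cv2.INTER_CUBIC);cv2.imwrite('pics/t2.png',a)"
```

```text
t 9.4 p [ 0.3893 -0.2104  0.1941] psi 53.08 tilt 0.04 q [-0.66 -0.36  2.09 -0.    1.42 -1.59] F [0.1 0.2 0.6] T [0.01 0.03 0.04] w 0.601 g 0.0
total shift units [-0.0001 -0.0011 -0.0098] mm 5.935266884341818
turn units 0.012880225689163657
```

View pics/t2.png

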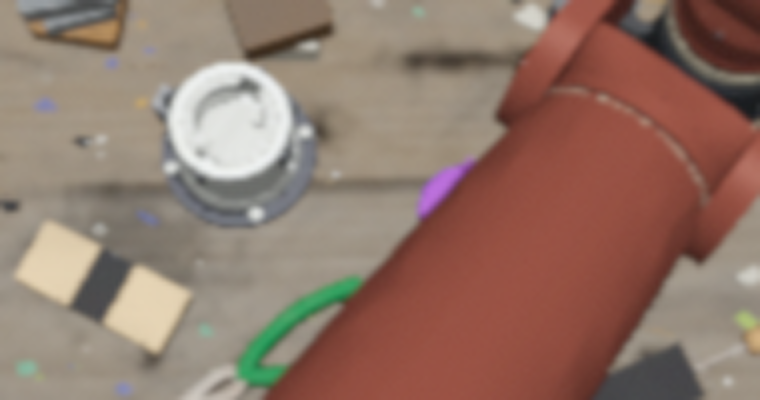

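Run:
```python
from m import *
g=np.load('pics/t2.npy')
m=mask(g,(225,150,272,195),lambda H,S,V:(S<30)&(V>205))
p=pts(m,80); h=cv2.convexHull(p.astype(np.int32))[:,0]; w=poly(h,.085); c,r=cv2.minEnclosingCircle(w); print('rim',c,r,cv2.fitEllipse(w))
e=cv2.fitEllipse(w)[0]; c=np.array(e)/1000
V=cv2.cvtColor(g,cv2.COLOR_BGR2GRAY).astype(np.float32)
for rr in (.028,.031,.037):
    a=np.arange(0,360,6); uv=np.array([px('top',[c[0]+rr*np.cos(t),c[1]+rr*np.sin(t),.085]) for t in np.radians(a)],np.float32)
    s=cv2.remap(V,uv[:,0],uv[:,1],cv2.INTER_LINEAR).ravel(); print(rr,[(int(x),int(y)) for x,y in zip(a,s)])
k=np.clip((g[150:200,223:283].astype(float)-60)*1.1,0,255).astype(np.uint8); k=255*(g[150:200,223:283]/255.)**3
cv2.imwrite('pics/c3.png',cv2.resize(k.astype(np.uint8),None,fx=12,fy=12,interpolation=cv2.INTER_CUBIC))
for u,v in [(230,165),(230.5,163)]: b=onz('top',u,v,.056)[:2]; print('box dir',np.degrees(np.arctan2(*(b-c)[::-1])),np.linalg.norm(b-c))
```

```text
rim (426.5094909667969, 77.55960083007812) 40.97950744628906 ((426.5313415527344, 77.61430358886719), (81.15068817138672, 81.60213470458984), 62.9978141784668)
0.028 [(0, 215), (6, 216), (12, 211), (18, 212), (24, 216), (30, 214), (36, 215), (42, 214), (48, 214), (54, 214), (60, 210), (66, 211), (72, 209), (78, 214), (84, 219), (90, 221), (96, 222), (102, 221), (108, 221), (114, 223), (120, 224), (126, 218), (132, 204), (138, 191), (144, 196), (150, 210), (156, 215), (162, 217), (168, 223), (174, 226), (180, 227), (186, 226), (192, 228), (198, 228), (204, 228), (210, 229), (216, 229), (222, 228), (228, 229), (234, 229), (240, 226), (246, 225), (252, 224), (258, 224), (264, 225), (270, 224), (276, 223), (282, 223), (288, 222), (294, 222), (300, 221), (306, 211), (312, 191), (318, 154), (324, 125), (330, 115), (336, 112), (342, 128), (348, 173), (354, 205)]
0.031 [(0, 222), (6, 224), (12, 222), (18, 222), (24, 223), (30, 224), (36, 226), (42, 225), (48, 224), (54, 223), (60, 222), (66, 222), (72, 222), (78, 225), (84, 228), (90, 225), (96, 227), (102, 227), (108, 226), (114, 225), (120
[... 577 characters left out ...]
), (54, 234), (60, 233), (66, 234), (72, 232), (78, 235), (84, 234), (90, 231), (96, 232), (102, 236), (108, 234), (114, 233), (120, 232), (126, 233), (132, 232), (138, 229), (144, 231), (150, 235), (156, 236), (162, 236), (168, 235), (174, 233), (180, 234), (186, 235), (192, 237), (198, 235), (204, 234), (210, 234), (216, 236), (222, 235), (228, 234), (234, 234), (240, 233), (246, 233), (252, 234), (258, 234), (264, 232), (270, 231), (276, 230), (282, 233), (288, 234), (294, 234), (300, 234), (306, 234), (312, 233), (318, 233), (324, 230), (330, 227), (336, 229), (342, 227), (348, 232), (354, 233)]
box dir 65.29662774835377 0.056593392551111454
box dir 59.38498872928853 0.058154542658201976
```

View pics/c3.png

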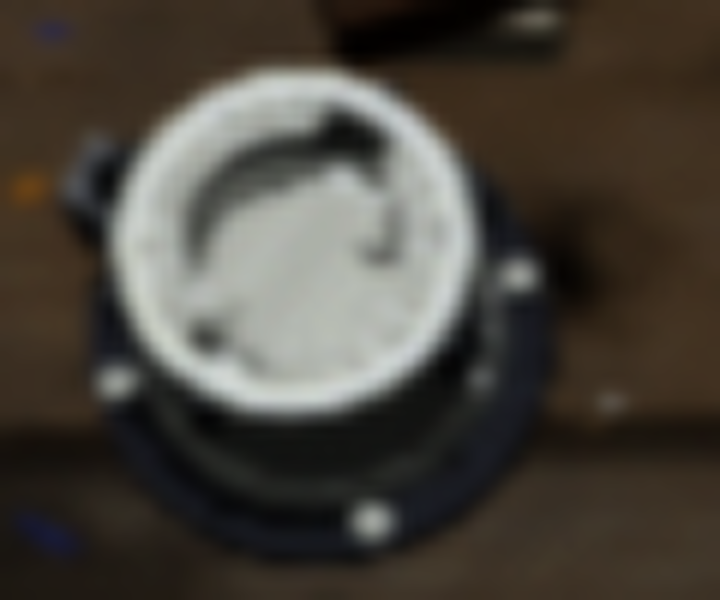

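The far notch's dark patch is at crop (355,135), which puts it at bearing 331.5°. The switch box at crop (90,190) is at about 62°, so mill x is about −28.5°. The mill axis is near (0.4265, 0.0776). Next I grip the lid.

Call:
{"op": "move_arm", "data": {
  "targets": [
    [[60,0,0,0.05,0],[60,0,0,0.05,0],[60,0,0,0.05,0],[60,0,0,0.04,0],[60,0,0,0.02,0]]
  ]
}}

```text
time: 9.87
tool_pos: [0.3874, -0.2089, 0.0647]
tool_rot: [-0.003, 0.318, 0.948, 0.001]
contact_force: [-1.1, -0.0, -0.5]
gripper_width: 0.598
grasp_force: 0.0
```

Call:
{"op": "move_arm", "data": {
  "targets": [
    [[60,0,0,0.011,0],[60,0,0,0,0],[0,0,0,0,0],[0,0,0,0,0],[0,0,0,0,0]]
  ]
}}

```text
time: 10.28
tool_pos: [0.3904, -0.2113, 0.0635]
tool_rot: [0.001, 0.317, 0.948, -0.001]
contact_force: [-1.2, -2.3, 0.7]
gripper_width: 0.182
grasp_force: 0.8
```

Call:
{"op": "move_arm", "data": {
  "targets": [
    [[0,0,0,0,0],[0,0,0,0,0],[0,0,0,0,0],[0,0,0,0,0],[0,0,0,0,0]]
  ]
}}

```text
time: 10.7
tool_pos: [0.3904, -0.2114, 0.0634]
tool_rot: [0.001, 0.317, 0.948, -0.001]
contact_force: [-0.9, -0.5, 6.2]
gripper_width: 0.15
grasp_force: 64.0
```

```bash
python3 go.py
```

```text
t 10.7 p [ 0.3904 -0.2114  0.0634] psi 53.02 tilt 0.16 q [-0.66 -0.19  2.18 -0.    1.14 -1.59] F [-0.9 -0.5  6.2] T [-0.01  0.1  -0.03] w 0.15 g 64.0
```

Call:
{"op": "move_arm", "data": {
  "targets": [
    [[0,0,0,-0.03,0],[0,0,0,-0.06,0],[0,0,0,-0.06,0],[0,0,0,-0.06,0],[0,0,0,0,0]]
  ]
}}

```text
time: 11.12
tool_pos: [0.3926, -0.2127, 0.1958]
tool_rot: [0.006, 0.317, 0.948, -0.002]
contact_force: [1.7, -0.7, -0.3]
gripper_width: 0.154
grasp_force: 63.0
```

Call:
{"op": "move_arm", "data": {
  "targets": [
    [[0,0.03,0.053,0,0],[0,0.03,0.053,0,0],[0,0.03,0.053,0,0],[0,0.03,0.053,0,0],[0,0.03,0.053,0,0]]
  ]
}}

```text
time: 11.53
tool_pos: [0.4123, -0.0275, 0.1866]
tool_rot: [-0.001, 0.317, 0.948, 0.0]
contact_force: [1.3, 0.1, -2.0]
gripper_width: 0.151
grasp_force: 62.8
```

Call:
{"op": "move_arm", "data": {
  "targets": [
    [[0,0.03,0.053,0,0],[0,0.03,0.053,0,0],[0,0.03,0.05,0,0],[0,0,0,0,-0.7],[0,0,0,0,-0.7]]
  ]
}}

```text
time: 11.95
tool_pos: [0.4253, 0.0801, 0.1864]
tool_rot: [-0.001, 0.243, 0.97, -0.0]
contact_force: [0.1, -0.4, -2.3]
gripper_width: 0.149
grasp_force: 62.8
```

Call:
{"op": "move_arm", "data": {
  "targets": [
    [[0,0,0,0,0],[0,0,0,0,0],[0,0,0,0,0]]
  ]
}}

```text
time: 12.2
tool_pos: [0.4259, 0.0777, 0.1871]
tool_rot: [-0.001, 0.248, 0.969, -0.0]
contact_force: [-0.3, -0.3, -2.0]
gripper_width: 0.153
grasp_force: 62.8
```

```bash
python3 go.py .4275 .0775 .15 61.5; python3 -c "
from h import *
save('side','s3',(250,140,390,245),5)"
```

```text
t 12.2 p [0.4259 0.0777 0.1871] psi 61.3 tilt 0.07 q [ 0.01 -0.38  2.12  0.    1.41 -1.06] F [-0.3 -0.3 -2. ] T [0.02 0.02 0.03] w 0.153 g 62.8
total shift units [-0.0025  0.0011  0.0619] mm 37.17102864372361
turn units -0.0327920564131432
```

View pics/s3.png

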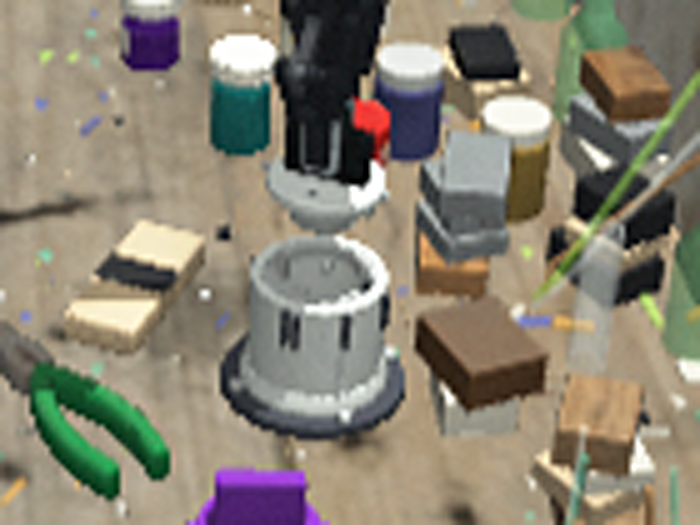

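The rod rest lies flat on the bench. The lid hangs level over the mouth, with a lock rib pair at crop (288,330), a half rib at (345,332) and an entry rib at (385,315). I'll use these to check the mill bearing.

Run:
```python
from m import *
c=np.array([.4265,.0775])
for nm,u,v in [('lock pair',288.5,330),('half',345,333),('entry',385,315)]:
    o,d=ray('side',250+u/5,140+v/5); a=d[:2]@d[:2]; e=o[:2]-c; b=e@d[:2]
    for r in (.042,.044):
        q=b*b-a*(e@e-r*r)
        t=(-b-np.sqrt(max(q,0)))/a; P=o+t*d; print(nm,r,'bearing',np.degrees(np.arctan2(*(P[:2]-c)[::-1])).round(1),'z',P[2].round(3))
# rim left/right extremes -> centre; 
print(px('side',[c[0],c[1],.085])*5-np.array([1250,700]), [ (px('side',[c[0]+.042*s,c[1],.085])*5-np.array([1250,700])).round(0) for s in(-1,1)])
# lid disc (expected centre under TCP, origin z = TCP-.0634 ; disc mid +.026)
p=state()['tool_pos']; print('lid disc exp',[(px('side',[p[0]+.036*s,p[1],p[2]-.0634+.026])*5-np.array([1250,700])).round(0) for s in (-1,0,1)])
```

```text
lock pair 0.042 bearing -122.9 z 0.066
lock pair 0.044 bearing -121.8 z 0.067
half 0.042 bearing -75.6 z 0.066
half 0.044 bearing -76.8 z 0.067
entry 0.042 bearing -22.5 z 0.06
entry 0.044 bearing -32.0 z 0.065
[320.12574319 268.5395639 ] [array([251., 271.]), array([389., 266.])]
lid disc exp [array([265., 179.]), array([325., 177.]), array([386., 175.])]
```

Call:
{"op": "move_arm", "data": {
  "targets": [
    [[0,-0.0015,0.001,0,0.2],[0,0,0,0.03,0],[0,0,0,0.03,0],[0,0,0,0,0],[0,0,0,0,0]]
  ]
}}

```text
time: 12.67
tool_pos: [0.4266, 0.0777, 0.1509]
tool_rot: [-0.001, 0.258, 0.966, -0.0]
contact_force: [0.1, -0.0, -2.5]
gripper_width: 0.153
grasp_force: 62.6
```

```bash
python3 go.py .427 .0776 .1264 60
```

```text
t 12.67 p [0.4266 0.0777 0.1509] psi 60.13 tilt 0.16 q [ 0.01 -0.34  2.15  0.    1.34 -1.04] F [ 0.1 -0.  -2.5] T [ 0.02 -0.03 -0.  ] w 0.153 g 62.6
total shift units [-0.0007  0.0002  0.0409] mm 24.54756895247747
turn units 0.02200170024290789
```

Call:
{"op": "move_arm", "data": {
  "targets": [
    [[0,0,0,0.01,0],[0,0,0,0.005,0],[0,0,0,0.005,0],[0,0,0,0.003,0],[0,0,0,0,0]]
  ]
}}

```text
time: 13.08
tool_pos: [0.4273, 0.078, 0.1379]
tool_rot: [-0.0, 0.257, 0.966, -0.0]
contact_force: [-0.2, -0.2, -2.6]
gripper_width: 0.152
grasp_force: 62.7
```

```bash
python3 go.py .427 .0776 .1264 60
```

```text
t 13.08 p [0.4273 0.078  0.1379] psi 60.22 tilt 0.02 q [ 0.01 -0.33  2.16 -0.    1.31 -1.04] F [-0.2 -0.2 -2.6] T [-0.03 -0.01  0.01] w 0.152 g 62.7
total shift units [ 0.0001 -0.0008  0.0192] mm 11.50992589089417
turn units 0.036284347907745484
```

Past the ledge height with no contact, so the lugs are entering the notches. Continue lowering gently.

Call:
{"op": "move_arm", "data": {
  "targets": [
    [[0,0,0,0.005,0],[0,0,0,0.005,0],[0,0,0,0.005,0],[0,0,0,0.003,0],[0,0,0,0,0]]
  ]
}}

```text
time: 13.5
tool_pos: [0.4272, 0.078, 0.1268]
tool_rot: [-0.0, 0.257, 0.966, -0.0]
contact_force: [0.3, 1.2, -2.1]
gripper_width: 0.15
grasp_force: 62.7
```

```bash
python3 go.py .427 .0776 .1264 60
```

```text
t 13.5 p [0.4272 0.078  0.1268] psi 60.23 tilt 0.04 q [ 0.01 -0.31  2.17 -0.    1.29 -1.04] F [ 0.3  1.2 -2.1] T [-0.03 -0.03 -0.  ] w 0.15 g 62.7
total shift units [-0.     -0.0008  0.0007] mm 0.6196642257588083
turn units 0.037708932839625696
```

Call:
{"op": "move_arm", "data": {
  "targets": [
    [[0,0,0,0.0015,0],[0,0,0,0,0],[0,0,0,0,0],[0,0,0,0,0]]
  ]
}}

```text
time: 13.83
tool_pos: [0.4276, 0.078, 0.1266]
tool_rot: [0.0, 0.257, 0.966, 0.0]
contact_force: [1.1, -0.9, -1.5]
gripper_width: 0.148
grasp_force: 62.7
```

```bash
python3 go.py
```

```text
t 13.83 p [0.4276 0.078  0.1266] psi 60.23 tilt 0.03 q [ 0.01 -0.31  2.17  0.    1.29 -1.04] F [ 1.1 -0.9 -1.5] T [0.06 0.   0.02] w 0.148 g 62.7
```

Call:
{"op": "move_arm", "data": {
  "targets": [
    [[0,0,0,0,0.5],[0,0,0,0,0.5],[0,0,0,0,0.5],[0,0,0,0,0.5],[0,0,0,0,0.5]]
  ]
}}

```text
time: 14.25
tool_pos: [0.4273, 0.0777, 0.1266]
tool_rot: [0.0, 0.382, 0.924, -0.001]
contact_force: [-1.8, -2.2, -0.4]
gripper_width: 0.148
grasp_force: 63.1
```

```bash
python3 go.py
```

```text
t 14.25 p [0.4273 0.0777 0.1266] psi 45.1 tilt 0.06 q [ 0.01 -0.31  2.17 -0.    1.29 -0.78] F [-1.8 -2.2 -0.4] T [-0.26  0.15  0.04] w 0.148 g 63.1
```

Call:
{"op": "move_arm", "data": {
  "targets": [
    [[0,0,0,0,0.5],[0,0,0,0,0.5],[0,0,0,0,0.5],[0,0,0,0,0.5],[0,0,0,0,0.5]]
  ]
}}

```text
time: 14.67
tool_pos: [0.4272, 0.0774, 0.1266]
tool_rot: [0.0, 0.499, 0.867, -0.001]
contact_force: [-1.5, -2.7, -0.0]
gripper_width: 0.156
grasp_force: 63.1
```

Call:
{"op": "move_arm", "data": {
  "targets": [
    [[0,0,0,0,0.5],[0,0,0,0,0.5],[0,0,0,0,0.5],[0,0,0,0,0.5],[0,0,0,0,0.4]]
  ]
}}

```text
time: 15.08
tool_pos: [0.427, 0.0774, 0.1266]
tool_rot: [-0.0, 0.604, 0.797, -0.001]
contact_force: [-2.8, -1.8, 0.4]
gripper_width: 0.152
grasp_force: 63.3
```

Call:
{"op": "move_arm", "data": {
  "targets": [
    [[0,0,0,0,0],[0,0,0,0,0],[0,0,0,0,0],[0,0,0,0,0],[0,0,0,0,0]]
  ]
}}

```text
time: 15.5
tool_pos: [0.427, 0.0773, 0.1266]
tool_rot: [-0.0, 0.602, 0.798, -0.001]
contact_force: [-4.4, -3.3, 1.7]
gripper_width: 0.147
grasp_force: 63.4
```

```bash
python3 go.py; python3 -c "
from h import *
save('side','s4',(250,140,390,245),5)"
```

```text
t 15.5 p [0.427  0.0773 0.1266] psi 15.91 tilt 0.14 q [ 0.01 -0.31  2.17 -0.    1.29 -0.27] F [-4.4 -3.3  1.7] T [-0.72  0.7   0.04] w 0.147 g 63.4
```

View pics/s4.png

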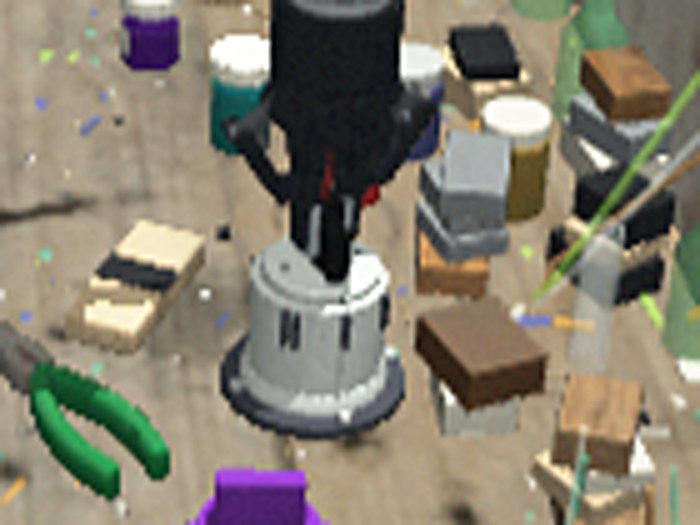

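The lid is seated flush on the rim, its bar and nose point at the half-way rib (345,330), and the grip is firm. Handing in.

```bash
python3 -c "
from h import *
print(job.job_done())"
```

```text
the job is handed in; nothing more can be done
None
```

I handed the job in with the rod rest flat on open bench clear of the mill, and the lid seated and still gripped after a clockwise turn of about 44° to the half-way rib. The hand-in returned no verdict, and I had no direct reading of the interlock joint.

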